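# Re-hook and clamp the stay of the kitchen vent window

## Task

For the night, draw the little kitchen window in part way: lift its stay off the pin, where it now hangs by its outermost hole, pull the window in and drop the stay's middle hole fully down over the pin. Then turn the keeper beside the pin counterclockwise until its tongue clamps snugly on the stay, without forcing it, and let go. Leave the mug, the soap bottle and the jar where they stand.

Things in the scene. Friction and masses are not known exactly. Their poses are not given: they have to be found in the camera images.
- window: Low half wall (700 mm long, 245 high) of light wood and tile with a small casement window in it; fixed, but its place and yaw vary. Origin: on the work surface in mid-opening; z up, -x into the room (over the sill), +x outdoors, y along the wall. Sill: 460 mm long in y, x -175 to +30, top at z 30. Hinge line of the sash at x 20, y 170; pin axis at x -105, y 20 (mm).
- sash (a joint): Opening angle (rad) of the glazed wooden sash: 0 shut, grows as it swings outdoors (counterclockwise from above). About 0.645 at the start, 0.32 with the middle hole on the pin. The stay's pivot, 52 mm above the work surface, is on the sash: from the hinge line x -34, y -240 mm in the window's axes when shut, turning with the sash. Stays where it is left; moves at 1.5 to 2 N.
- pin_top (a point): Centre of the top of the fixed upright steel pin, 8 mm thick, top edge bevelled 0.5 mm, standing on a steel block (34 x 50 mm, 22 mm high) on the sill. Its top is 66 mm above the work surface, 14 mm above the block and so above the underside of the lowered stay. Axes as the window's.
- stay: Dark steel bar 24 mm wide, 6 mm thick, with five 10 mm round holes at 130, 160, 190, 220 and 250 mm from its pivot on the sash, and a grip tab at its free end. Origin under the tab, at the bar's underside, 310 mm from the pivot; x from pivot to tab, z up. Its pivot lets it swing level and lift (tab end up, 0.5 rad at most); it falls by its weight (240 g) to level on the block.
- stay_tab (a point): Middle of the stay's upright grip tab, 310 mm from the pivot, 22 mm above the stay's underside. The tab is 36 mm long (along the stay), 12 mm thick, 34 mm high from the underside up; the bar under it is 12 mm wide too. Axes as the stay's.
- outer_hole (a point): Centre, at the underside, of the stay's outermost hole (the one nearest its tab), 250 mm from the pivot. At the start it is over the pin.
- middle_hole (a point): Centre, at the underside, of the stay's middle hole, third of five, 190 mm from the pivot. Axes as the stay's.
- catch: The keeper's steel post on the sill, at x -98, y -32 mm in the window's axes, with the keeper on top. Origin on the post's axis at the sill; its height varies by 1.3 mm either way. The keeper's underside tongue is 12 mm wide, 6 mm thick and reaches 52 mm from the axis.
- keeper_grip (a point): On the keeper's axis, in the middle of its upright grip bar (42 mm long, 12 mm thick, 26 mm high; 24 mm above the tongue's underside, 88 mm above the work surface at the start). x points along the grip bar and the tongue.
- keeper (a joint): Turn of the keeper (rad), grows counterclockwise from above. 0.1 to 0.3 at the start, with the tongue beside the stay and off it; square to the re-hooked stay at 1.45. It lowers 5 mm per rad and meets the stay's top somewhere from 1.0 to 1.5. Runs free with 0.04 N m; with 0.3 N m more it is snug (about 15 N on the stay), 0.7 is forced.
- mug: White mug, 80 mm wide, 90 mm high, handle at its +y; origin under its centre. Leave alone.
- soap: Clear bottle, 64 mm wide, 160 mm high; origin under its centre. Leave alone.
- jar: Small glass jar with a metal cap, 48 mm wide, 70 mm high, on the sill; origin under its centre. Leave alone.

How it is judged:
By the outcome, as a careful person would: the job done as asked, in the order asked, and still so for the second after the job is handed in, with the robot touching nothing.
It also fails if it takes over 67 s, if anything falls off the work surface, if the arm or the gripper's body presses on something with over 40 N, if the wrist force passes 120 N, or if a joint passes its speed limit or range.

## Robot

A 7-joint arm with a two-finger parallel gripper is mounted at the origin on the work surface. World frame = base frame: x ahead of the robot, y to its left, z up, the work surface at z = 0. Lengths are in m, angles in degrees, forces in N, time in s.
With the tool pointing down it reaches from about 0.35 to 0.9 m from the base axis. Payload 7.2 kg.
Tool frame: the origin (TCP) lies midway between the tips of the shut fingers; the grasp point (between the pads) lies 19 mm behind it (ctrl.grip_point_offset is the distance from the TCP to the grasp point, in m); z points along the fingers, y is the line along which they close (so a half turn about z gives the same grasp; the last joint's range is limited). The gripper opens to 85 mm and grips with 20 to 120 N. Pads are 22 mm wide; open, the fingers measure 114 mm over their backs; the gripper's body (76 mm by 85 mm) begins 54 mm behind the grasp point. The pads swing forward as they close: fully open they stand 13 mm farther back than shut.
Start: joints at [-75.241, 23.554, -0.728, 91.456, 0.321, 64.991, -4.71], TCP at [0.2, 0.592, 0.231] pointing down, gripper open.
Joint ranges: [-169.25, 169.25], [-16.82, 113.86], [-84.01, 82.57], [7.8, 145.47], [-59.2, 239.2], [7.22, 106.19], [-163.78, 163.78]. Speed limits (degrees/s): [136.94, 136.94, 172.46, 172.46, 180, 180, 180].

## Interface

Orientations are given as a 3x3 rotation matrix whose columns are the frame's x, y, z axes.
In Python, from bench import ctrl, kin, observe, cams gives the robot as it stands. The module is installed in compiled form; this text tells all that it offers. Calls block until the motion is done:
- ctrl.move_ptp(position, orientation): joint-space move of the TCP to a pose.
- ctrl.line_to(position, velocity=0.15, attitude=None, f_stop=None): straight line of the TCP; attitude=None keeps the orientation; velocity is the mean speed in m/s. With f_stop (N) it stops when the force on the tool has changed by that much, and returns True; else False.
- ctrl.movej(angles): joint-space move.
- ctrl.grip(opening, grip_force=None): opening from 0.0 (shut) to 1.0 (fully open); grip_force is the grip in N (None keeps the last); returns when the fingers have stopped.
- ctrl.pause(seconds).
- kin.inverse_kinematics(position, orientation): joint angles nearest the present ones, or None.
- observe(): the state.
- cams.capture(name): name is "scene" or "top" or "wrist"; returns a dict with "pixels" (480x640x3 uint8, red, green, blue), "range_z" (480x640 float32, m along the optical axis (not along the pixel's ray), 0 where there is no reading), "intrinsics" (3x3 intrinsics, pixels), "cam_to_world" (4x4, takes a point from camera to world coordinates). Camera axes: x right, y up, looking along -z (the intrinsics and any distortion apply to the point x, -y, -z); pixel columns grow to the right and rows downward; lengths in m; the calibration is good to about 2 mm. A picture is of the moment at which its call begins.
A pose or a line that the arm cannot do raises ctrl.Unreachable and nothing moves.
- ctrl.close_job(): hands the job in; it is judged then, once.
The state is a dict: "time_s": time; "joints": joint angles; "qvel": joint speeds; "tau": joint torques, N m; "ee_pos": TCP position; "tcp_rot": TCP orientation; "ft_force": force on the tool from outside, world axes, zero at the start; "wrist_torque": the same for the moment, N m; "finger_gap": opening from 0.0 (shut) to 1.0 (fully open); "grip_force": force on a finger pad.
Only numpy, scipy, OpenCV 4.12 (cv2) and the standard library are available. Lean on these libraries where they do the work, as an engineer would, in place of code of your own. Each camera call takes 0.05 s, during which the arm holds its last target. There are 200 camera calls.

## Working session

There is one attempt and no reset: what is moved stays moved. The work goes in short steps, each a Python script; the robot and the scene stay as the last script left them, time stands still between calls to the robot, and variables do not carry over. Pictures are saved under pics/ and viewed, at most 10 in all, crops included, and the job is handed in when it is done.

```bash
mkdir -p pics; cat > h.py <<'E'
import numpy as np, cv2
from bench import ctrl, kin, observe, cams
def cap(n):
    c=cams.capture(n); np.savez('pics/%s.npz'%n,**c); return c
def save(c,f,crop=None,s=1):
    im=c['pixels'][:,:,::-1]
    if crop: x0,y0,x1,y1=crop; im=im[y0:y1,x0:x1]
    cv2.imwrite('pics/'+f,cv2.resize(im,None,fx=s,fy=s,interpolation=cv2.INTER_CUBIC))
def cloud(c):
    K=c['intrinsics'];z=c['range_z'];v,u=np.mgrid[:480,:640]
    p=np.stack([(u-K[0,2])/K[0,0]*z,-(v-K[1,2])/K[1,1]*z,-z],-1)
    T=c['cam_to_world']; return p@T[:3,:3].T+T[:3,3]
def ray(c,u,v,h):
    K=c['intrinsics'];T=c['cam_to_world']
    d=T[:3,:3]@np.array([(u-K[0,2])/K[0,0],-(v-K[1,2])/K[1,1],-1]);o=T[:3,3]
    return o+d*(h-o[2])/d[2]
E
python3 - <<'E'
from h import *
for n in ['top','scene','wrist']:
    c=cap(n); save(c,n+'1.png'); print(n,c['intrinsics'].tolist(),c['cam_to_world'].round(3).tolist())
print(observe())
E
```

```text
top [[479.609404107563, 0.0, 317.1737545024518], [0.0, 479.609404107563, 239.01833843143007], [0.0, 0.0, 1.0]] [[0.027, 0.995, -0.098, 0.459], [-1.0, 0.027, -0.003, 0.169], [-0.0, 0.098, 0.995, 0.967], [0.0, 0.0, 0.0, 1.0]]
scene [[459.9658240459489, 0.0, 324.5985948994214], [0.0, 459.9658240459489, 231.8601203987968], [0.0, 0.0, 1.0]] [[0.613, -0.674, 0.413, 0.931], [0.79, 0.52, -0.324, -0.108], [0.004, 0.525, 0.851, 0.846], [0.0, 0.0, 0.0, 1.0]]
wrist [[382.04136471345095, 0.0, 316.9638192948546], [0.0, 382.04136471345095, 234.9812724954483], [0.0, 0.0, 1.0]] [[0.32, -0.908, -0.272, 0.129], [0.947, 0.306, 0.093, 0.616], [-0.001, -0.287, 0.958, 0.373], [0.0, 0.0, 0.0, 1.0]]
{'time_s': 0.15, 'joints': array([-75.24244854,  23.5901555 ,  -0.72746241,  91.49001599,
         0.31933567,  64.99139547,  -4.71079353]), 'qvel': array([ 0.09923686, -0.12604417,  0.05576407, -0.1841707 , -0.13719394,
        0.04703557, -0.01622437]), 'tau': array([ 2.01788993e-03, -6.01034832e+01,  6.82934001e-01, -2.99646932e+01,
        1.38790469e-02,  7.92453502e-03,  3.33592072e-05]), 'ee_pos': array([0.19993775, 0.591776  , 0.23066066]), 'tcp_rot': array([[-9.47398613e-01,  3.20055874e-01, -3.24597021e-04],
       [ 3.20056032e-01,  9.47397893e-01, -1.16972151e-03],
       [-6.68537070e-05, -1.21208177e-03, -9.99999263e-01]]), 'ft_force': array([ 0.75221615,  0.08251794, -0.99616637]), 'wrist_torque': array([-0.01105684,  0.00203156, -0.05828155]), 'grip_force': 0.0, 'finger_gap': 0.9984269348531873}
```

View pics/top1.png

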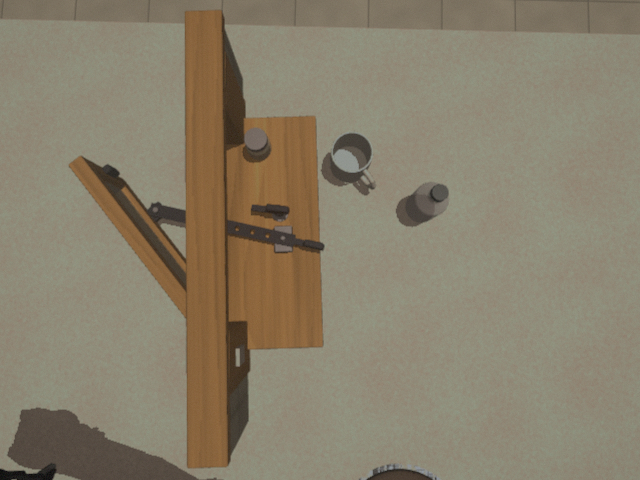

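View pics/scene1.png

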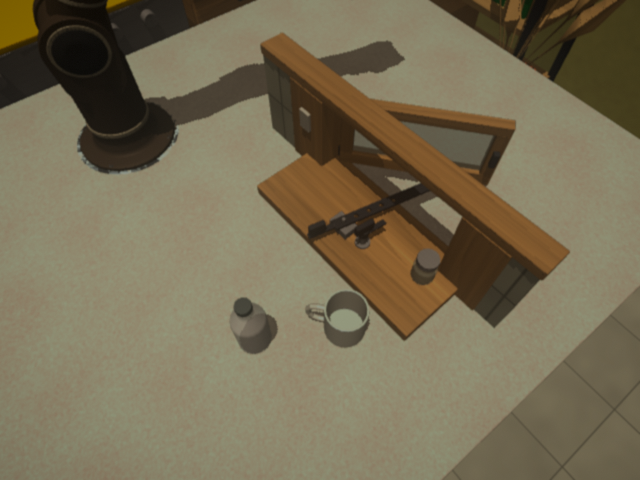

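The top view shows the wall running along world x, with its top at columns ~187–225. The sill is to its right, with room-side corners at about (316,116) and (322,347). The stay tab is at ~(313,245), the pin block at (284,238) and the keeper at (270,210). The jar, mug and soap are at (256,143), (352,158) and (431,199). The scene view agrees.

```bash
cat > win.py <<'E'
import numpy as np
def pose(W,p):  # W: (x,y,yaw); p window xy (m)
    c,s=np.cos(W[2]),np.sin(W[2]); return np.array([W[0]+c*p[0]-s*p[1],W[1]+s*p[0]+c*p[1]])
HINGE=np.array([.02,.17]);PIN=np.array([-.105,.02]);KEEP=np.array([-.098,-.032])
def pivot(t):
    c,s=np.cos(t),np.sin(t); return HINGE+[-.034*c+.24*s,-.034*s-.24*c]
E
python3 - <<'E'
from h import *; from win import *
for n in ['top','scene']:
    c=dict(np.load(f'pics/{n}.npz')); P=cloud(c); z=P[...,2]
    m=((z>.02)&(z<.04)&(P[...,1]<.42)&(P[...,1]>.1)&(P[...,0]>.15)&(P[...,0]<.9)).astype(np.uint8)
    m=cv2.morphologyEx(m,cv2.MORPH_OPEN,np.ones((5,5)))
    k,l,s,_=cv2.connectedComponentsWithStats(m); i=1+np.argmax(s[1:,4]); v,u=np.where(l==i)
    q=np.array([ray(c,a,b,.03)[:2] for a,b in zip(u,v)]).astype(np.float32)
    # room-side edge: for slices of x take min y
    xs=np.arange(q[:,0].min()+.02,q[:,0].max()-.02,.006)
    e=np.array([[x,q[abs(q[:,0]-x)<.004][:,1].min()] for x in xs])
    f=np.polyfit(e[:,0],e[:,1],1); r=e[:,1]-np.polyval(f,e[:,0]); g=abs(r)<.003; f=np.polyfit(e[g,0],e[g,1],1)
    a=np.arctan(f[0]); d=np.array([np.cos(a),np.sin(a)]); t=q@d
    near=q@np.array([-d[1],d[0]]); lo=near.min(); band=(near<lo+.06); 
    print(n,'slope deg',np.degrees(a),'len',np.percentile(t[band],99.9)-np.percentile(t[band],.1),g.mean())
    mid=(np.percentile(t[band],99.9)+np.percentile(t[band],.1))/2
    nrm=np.array([-d[1],d[0]]); off=f[1]*np.cos(a)
    yaw=a+np.pi/2   # window +x = nrm
    O=d*mid+nrm*(off+.175); W=np.r_[O,yaw]; print('W',W.round(4),np.degrees(yaw))
    pv=pivot(.645)
    dr=(PIN-pv)/np.linalg.norm(PIN-pv)
    for nm,p,h in [('pin',PIN,.066),('keep',KEEP,.101),('tab',pv+.31*dr,.086),('pivot',pv,.058)]:
        w=pose(W,p); X=np.r_[w,h]; T=c['cam_to_world']; k_=T[:3,:3].T@(X-T[:3,3]); K=c['intrinsics']
        uu=K[0,0]*k_[0]/-k_[2]+K[0,2]; vv=-K[1,1]*k_[1]/-k_[2]+K[1,2]; print(nm,w.round(4),'px',uu.round(1),vv.round(1))
        cv2.circle(c['pixels'],(int(uu*16),int(vv*16)),16*1,(255,0,0),-1,shift=4)
    save(c,n+'2.png',(200,180,360,280) if n=='top' else (290,170,450,270),4)
im=np.vstack([cv2.imread('pics/top2.png'),cv2.imread('pics/scene2.png')]); cv2.imwrite('pics/both2.png',cv2.resize(im,(480,600)))
E
```

```text
top slope deg 3.271934167727511 len 0.19631651999532834 0.967741935483871
W [0.4311 0.336  1.6279] 93.27193416772751
pin [0.4172 0.23  ] px 283.9 308.0
keep [0.4687 0.24  ] px 278.0 279.9
tab [0.4056 0.1711] px 315.3 315.9
pivot [0.4655 0.4753] px 155.3 278.5
scene slope deg 3.291232554027137 len 0.27271492458387814 1.0
W [0.6581 0.3474 1.6282] 93.29123255402715
pin [0.6442 0.2414] px 374.7 249.5
keep [0.6957 0.2514] px 399.0 256.6
tab [0.6326 0.1825] px 348.0 256.7
pivot [0.6924 0.4867] px 478.0 204.9
```

View pics/both2.png

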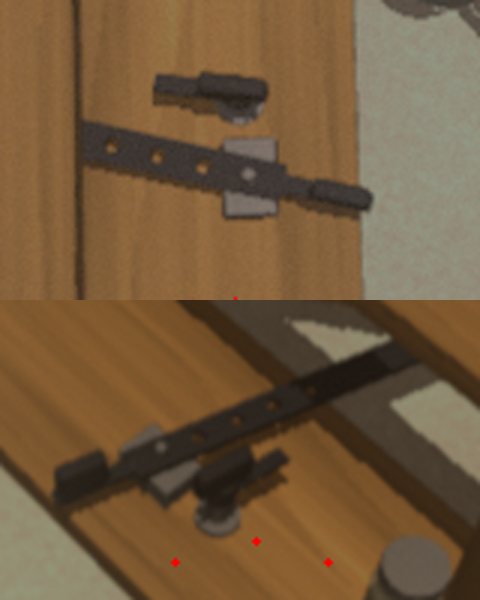

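The crops show the pin top at about (283,238) in the top view and (344,219) in the scene view. The sill's ends were cut off in my mask, because the stay splits it, so I'll anchor on the pin instead. The edge yaw of 93.28° agrees in both views.

```bash
python3 - <<'E'
from h import *; from win import *
C={n:dict(np.load(f'pics/{n}.npz')) for n in ['top','scene']}
pp=[]
for n,(u,v) in {'top':(283,238),'scene':(344,219)}.items():
    g=C[n]['pixels'][v-4:v+5,u-4:u+5].astype(float).mean(-1); b=np.clip(g-(g.min()+g.max())/2,0,None)
    k,l=cv2.connectedComponents((b>0).astype(np.uint8)); b=b*(l==l[4,4]) if l[4,4] else b
    y,x=np.mgrid[-4:5,-4:5]; uu,vv=u+(b*x).sum()/b.sum(),v+(b*y).sum()/b.sum()
    p=ray(C[n],uu,vv,.066); pp.append(p); print(n,uu.round(2),vv.round(2),p.round(4))
pin=np.mean(pp,0)[:2]; yaw=np.radians(93.28)
W=np.r_[pin-(pose([0,0,yaw],PIN)),yaw]; print('W',W.tolist())
pv=pivot(.645); dr=(PIN-pv)/np.linalg.norm(PIN-pv)
for n,c in C.items():
  P=cloud(c)
  for nm,p,h in [('pin',PIN,.066),('keep',KEEP,.101),('tab',pv+.31*dr,.086),('hole3',pv+.19*dr,.058),('edge',np.array([-.175,-.1]),.03),('corner',np.array([-.175,.23]),.03),('corner-',np.array([-.175,-.23]),.03)]:
    X=np.r_[pose(W,p),h]; T=c['cam_to_world']; k_=T[:3,:3].T@(X-T[:3,3]); K=c['intrinsics']
    uu=K[0,0]*k_[0]/-k_[2]+K[0,2]; vv=-K[1,1]*k_[1]/-k_[2]+K[1,2]; print(n,nm,X.round(4),'px',uu.round(1),vv.round(1))
    cv2.circle(c['pixels'],(int(uu*16),int(vv*16)),10,(255,0,0),-1,shift=4)
  m=(P[...,2]>.083-.004)&(P[...,2]<.095)&(np.hypot(P[...,0]-pin[0],P[...,1]-pin[1])<.12); 
  q=P[m]; 
  for nm,s in [('tabcloud',q[:,1]<pin[1]-.025),('keepcloud',(q[:,0]>pin[0]+.025))]: print(n,nm,s.sum(),q[s].mean(0).round(4) if s.any() else '', (q[s].max(0)-q[s].min(0)).round(3) if s.any() else '')
  save(c,n+'2.png',(200,180,360,280) if n=='top' else (290,170,450,270),4)
im=np.vstack([cv2.imread('pics/top2.png'),cv2.imread('pics/scene2.png')]); cv2.imwrite('pics/both3.png',cv2.resize(im,(480,600)))
# plan check
def R(d,l):
    x=np.array([d[0]*np.cos(l),d[1]*np.cos(l),np.sin(l)]); y=np.array([-d[1],d[0],0]); z=np.cross(x,y)
    return x,y,z
for t in (.645,.32):
    a=pose(W,pivot(t)); b=pose(W,PIN); d=(b-a)/np.linalg.norm(b-a); x,y,z=R(d,.13)
    p=np.r_[a,.052]+.31*x+.003*z
    for s in (1,-1):
        q=kin.inverse_kinematics(p,np.c_[s*x,-s*y,-z]); print(t,s,p.round(3),np.degrees(np.arctan2(d[1],d[0])).round(1),None if q is None else np.round(q,0))
k=pose(W,KEEP)
for th in (.1,1.7):
    g=W[2]+1.086-1.45+th; c,s=np.cos(g),np.sin(g)
    for sg in (1,-1):
        q=kin.inverse_kinematics(np.r_[k,.07],np.array([[sg*c,sg*s,0],[sg*s,-sg*c,0],[0,0,-1]])); print('keep',th,sg,np.degrees(g),None if q is None else np.round(q,0))
E
```

```text
top 282.46 237.52 [0.549  0.2371 0.066 ]
scene 343.16 218.43 [0.5504 0.2384 0.066 ]
W [0.5636323249092837, 0.34372789134266096, 1.6280431262603106]
top pin [0.5497 0.2378 0.066 ] px 282.1 237.1
top keep [0.6012 0.2477 0.101 ] px 276.3 207.0
top tab [0.5381 0.1789 0.086 ] px 313.0 243.1
top hole3 [0.5613 0.2966 0.058 ] px 251.8 230.7
top edge [0.6735 0.1747 0.03  ] px 317.3 177.9
top corner [0.344  0.1559 0.03  ] px 322.4 346.7
top corner- [0.8033 0.1822 0.03  ] px 315.3 114.5
top tabcloud 124 [0.5361 0.1782 0.0852] [0.016 0.035 0.01 ]
top keepcloud 33 [0.5945 0.2454 0.0874] [0.011 0.041 0.015]
scene pin [0.5497 0.2378 0.066 ] px 342.7 218.4
scene keep [0.6012 0.2477 0.101 ] px 364.2 223.4
scene tab [0.5381 0.1789 0.086 ] px 316.0 224.2
scene hole3 [0.5613 0.2966 0.058 ] px 368.1 209.7
scene edge [0.6735 0.1747 0.03  ] px 356.9 287.4
scene corner [0.344  0.1559 0.03  ] px 255.3 184.8
scene corner- [0.8033 0.1822 0.03  ] px 405.5 336.4
scene tabcloud 115 [0.5395 0.179  0.0849] [0.015 0.037 0.011]
scene keepcloud 80 [0.6057 0.244  0.087 ] [0.016 0.042 0.016]
0.645 1 [0.539 0.182 0.095] -101.1 [-22.  29.  -6. 104.  11.  53. 133.]
0.645 -1 [0.539 0.182 0.095] -101.1 [-49.  32.  30. 105. -12.  51. -25.]
0.32 1 [0.501 0.131 0.095] -114.5 [-22.  25.  -1. 110.   7.  50. 127.]
0.32 -1 [0.501 0.131 0.095] -114.5 [-49.  28.  33. 112. -13.  50. -34.]
keep 0.1 1 78.1539142085463 [-44.  37.  25.  97. -20.  50. -22.]
keep 0.1 -1 78.1539142085463 [-19.  36. -11.  95.   8.  49. 135.]
keep 1.7 1 169.827161429478 [-32.  35.   8.  96.  -6.  49.  58.]
keep 1.7 -1 169.827161429478 [ -51.   40.   36.   98.  -29.   52. -103.]
```

View pics/both3.png

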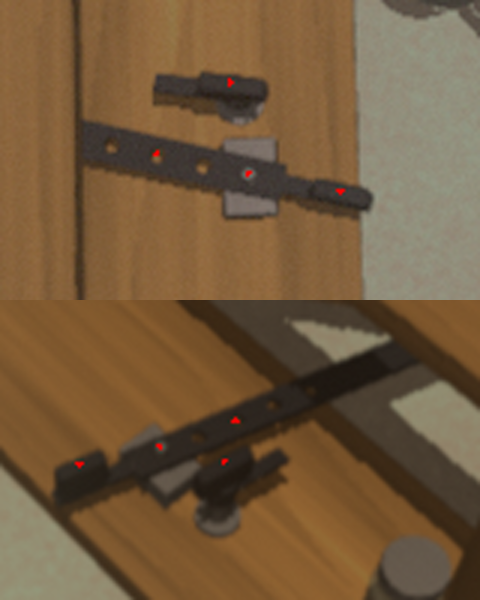

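Both overlays land on the pin, keeper, tab and holes, and the two views agree to 1.5 mm. I'll approach and grasp the tab now.

```bash
cat >> win.py <<'E'
W=np.array([0.56363,0.34373,1.62804])
def stay(t,l,dx=0.,dz=0.003):
    """TCP pose holding the tab at sash angle t, lift l, bar over the pin"""
    a=pose(W,pivot(t)); b=pose(W,PIN); d=(b-a)/np.linalg.norm(b-a)
    x=np.array([d[0]*np.cos(l),d[1]*np.cos(l),np.sin(l)]); y=np.array([-d[1],d[0],0]); z=np.cross(x,y)
    return np.r_[a,.052]+(.31+dx)*x+dz*z, np.c_[-x,y,-z]
E
python3 - <<'E'
from h import *; from win import *
p,R=stay(.645,0)
ctrl.line_to([.2,.592,.42],.3)
ctrl.move_ptp([p[0],p[1],.40],R)
ctrl.grip(.5,60)
ctrl.line_to([p[0],p[1],.15],.25)
w=cap('wrist'); save(w,'wrist4.png')
print(ctrl.line_to(p,.1,f_stop=12)); o=observe(); print(o['time_s'],o['ee_pos']-p,o['ft_force'])
ctrl.grip(0,60); o=observe(); print(o['time_s'],o['ee_pos']-p,o['ft_force'],o['finger_gap'],o['grip_force'],o['wrist_torque'])
np.save('p0.npy',o['ee_pos'])
E
```

```text
False
5.65 [5.18458484e-04 6.17769517e-05 6.10782793e-04] [-0.41867851  0.40199874  0.22988955]
6.025 [0.00030632 0.00019535 0.00064527] [-1.18925892 -1.25715846  5.94315272] 0.1329120417622979 58.83801877498627 [-0.07227563  0.38434712  0.09765567]
```

View pics/wrist4.png

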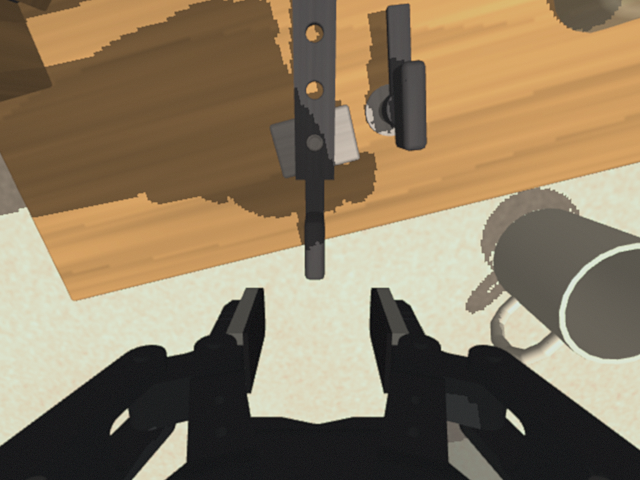

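The tab is centred between the pads, and the gap after closing is 11 mm, which fits the 12 mm tab. Next I lift it and pull it along the arc.

```bash
python3 - <<'E'
from h import *; from win import *
for l in (.07,.13):
    p,R=stay(.645,l); ctrl.line_to(p,.05,R)
    o=observe(); print(o['time_s'],(o['ee_pos']-p).round(4),o['ft_force'].round(1),o['finger_gap'])
for t in np.linspace(.645,.32,6)[1:]:
    p,R=stay(t,.13); ctrl.line_to(p,.07,R)
    o=observe(); print(o['time_s'],(o['ee_pos']-p).round(4),o['ft_force'].round(1),o['wrist_torque'].round(2))
for n in ('top','scene','wrist'):
    c=cap(n); save(c,n+'5.png',{'top':(200,180,360,280),'scene':(290,170,450,270),'wrist':None}[n],3 if n!='wrist' else 1)
a,b,c=[cv2.imread(f'pics/{n}5.png') for n in ('top','scene','wrist')]
c=cv2.resize(c[:300,160:480],(320,300)); cv2.imwrite('pics/all5.png',np.hstack([np.vstack([a,b]),cv2.resize(c,(320,600))]))
E
```

```text
6.6083 [-0.0001  0.0005 -0.0002] [0.  1.5 0.7] 0.13148378263502114
7.1333 [-0.0001  0.0002 -0.0002] [ 0.   0.1 -0.2] 0.12951039599589118
7.45 [-0.     -0.0013 -0.    ] [ 0.  -2.2  0.6] [-0.04 -0.    0.02]
7.775 [-0.     -0.0008  0.0001] [-0.6 -1.7  0.1] [-0.01 -0.04 -0.05]
8.1083 [-0.     -0.0006  0.0001] [ 0.1 -1.6  0.5] [-0.02 -0.06  0.04]
8.4417 [-0.     -0.0005  0.0001] [-1.9 -1.4 -0.7] [-0.02  0.01  0.01]
8.7833 [-0.0001 -0.0005  0.0001] [-1.3 -2.   0. ] [-0.02  0.01  0.03]
```

View pics/all5.png

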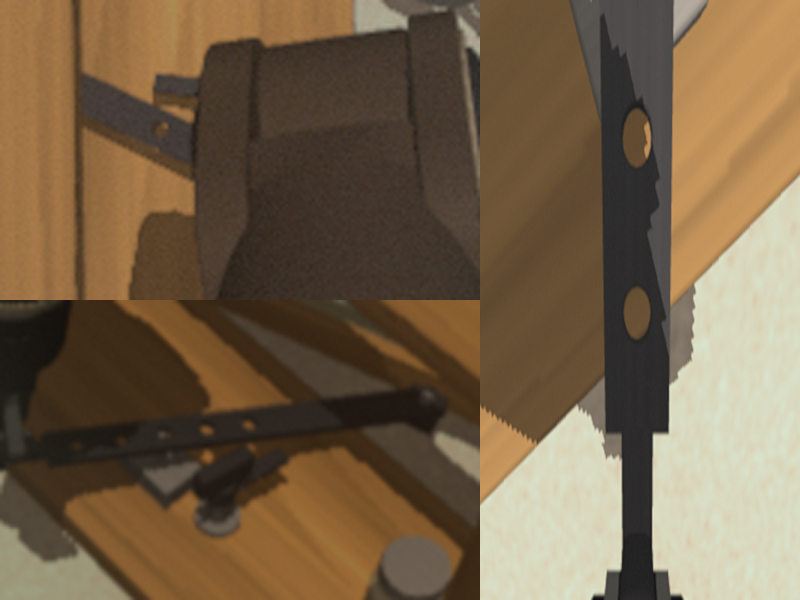

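The stay is lifted clear, with its middle hole in the region of the pin block. The forces are small (about 2 N, the sash's drag). Next I lower it with a force stop.

```bash
cat >> win.py <<'E'
from h import *
def lower(t,dy=0.,fs=6,l1=0.):
    "lower at sash angle t, sideways dy; returns lift angle reached"
    a=pose(W,pivot(t))
    p,R=stay(t,l1); s=p+R[:,1]*dy
    hit=ctrl.line_to(s,.05,R,f_stop=fs); o=observe()
    print('t',t,'dy',dy,hit,round(o['time_s'],2),'dz mm',((o['ee_pos'][2]-p[2])*1e3).round(1),o['ft_force'].round(1),o['wrist_torque'].round(2))
    return o['ee_pos'][2]-p[2]
E
python3 - <<'E'
from win import *
p,R=stay(.32,.1); ctrl.line_to(p,.06,R)
lower(.32)
E
```

```text
t 0.32 dy 0.0 True 9.86 dz mm 0.6 [-2.2 -0.5  6.7] [0.04 0.23 0.08]
```

The stop came 0.6 mm above nominal, the same offset as in the initial grasp, so the stay is fully down. I'll release it and check with the camera from above the keeper.

```bash
cat >> win.py <<'E'
def kpose(th,z):
    g=W[2]+1.086-1.45+th; c,s=np.cos(g),np.sin(g); k=pose(W,KEEP)
    return np.r_[k,z],np.array([[c,s,0],[s,-c,0],[0,0,-1.]])
E
python3 - <<'E'
from win import *
p,R=stay(.32,0)
ctrl.grip(.5); ctrl.line_to(p+[0,0,.12],.25)
P,R=kpose(.25,.20); P-= .06*R[:,0]*0
ctrl.move_ptp(P,R)
w=cap('wrist'); save(w,'wrist6.png'); s=cap('scene'); t=cap('top')
Q=cloud(w); k=pose(W,KEEP); near=np.hypot(Q[...,0]-k[0],Q[...,1]-k[1])<.045
zt=np.percentile(Q[near][:,2],[50,90,99]); print('z',zt,observe()['time_s'])
m=near&(Q[...,2]>.092)&(Q[...,2]<.112)
q=Q[m]; print(m.sum(),q.mean(0),q.std(0))
if m.sum()>50:
    r=cv2.minAreaRect((q[:,:2]*1000).astype(np.float32)); print(r,'k',k)
    e=q[:,:2]-q[:,:2].mean(0); d=np.linalg.svd(e,full_matrices=False)[2][0]; d*=np.sign(d[1]); g=np.arctan2(d[1],d[0]); print('th',g-(W[2]+1.086-1.45))
save(s,'s6.png',(270,150,450,270),2)
a=cv2.imread('pics/wrist6.png'); b=cv2.imread('pics/s6.png'); cv2.imwrite('pics/all6.png',np.hstack([cv2.resize(a,(440,330)),cv2.resize(b,(360,330))]))
E
```

```text
z [0.25672607 0.2866884  0.29405703] 11.725
1088 [0.59943641 0.25080892 0.0988516 ] [0.00357198 0.01188876 0.00118593]
((599.3374633789062, 249.56228637695312), (42.371131896972656, 11.964147567749023), 84.42365264892578) k [0.6011844  0.24772132]
th 0.21047572185185315
```

View pics/all6.png

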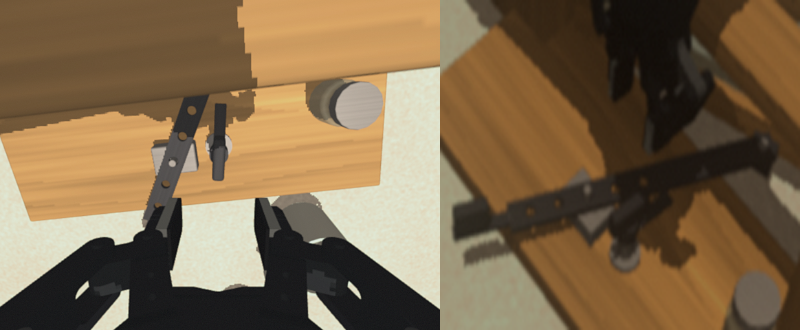

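The pin now sits in the middle hole, with two holes left between it and the tab. The pin top is at about (250,237) in the full wrist image. The wrist view puts the keeper 2.7 mm from my estimate, so I'll use the pin in the same image to get that camera's bias.

```bash
python3 - <<'E'
from win import *
w=dict(np.load('pics/wrist.npz')); g=w['pixels'].mean(-1)
u,v=250,237; s=g[v-9:v+10,u-9:u+10]; b=(s>(s.min()+s.max())/2).astype(np.uint8)
k,l,st,ce=cv2.connectedComponentsWithStats(b); i=np.argmin([np.hypot(*(c-9)) if j else 99 for j,c in enumerate(ce)]); print(st[i],ce[i])
pw=ray(w,u-9+ce[i][0],v-9+ce[i][1],.066); print('pin by wrist',pw.round(4),'nominal',pose(W,PIN).round(4))
Q=cloud(w);k=pose(W,KEEP);m=(np.hypot(Q[...,0]-k[0],Q[...,1]-k[1])<.045)&(Q[...,2]>.092)&(Q[...,2]<.112)
vv,uu=np.where(m); q=np.array([ray(w,a,c,.101)[:2] for a,c in zip(uu,vv)]).astype(np.float32); r=cv2.minAreaRect(q*1000); print('bar by ray',r)
print('offset in window axes', np.array([[np.cos(W[2]),np.sin(W[2])],[-np.sin(W[2]),np.cos(W[2])]])@(np.array(r[0])/1000-pw[:2]),'expected',KEEP-PIN)
E
```

```text
[ 4  5 11 10 86] [9.10465116 9.52325581]
pin by wrist [0.548  0.2391 0.066 ] nominal [0.5497 0.2378]
bar by ray ((599.4408569335938, 251.02105712890625), (42.0595588684082, 11.751795768737793), 84.4425277709961)
offset in window axes [ 0.00892136 -0.05206538] expected [ 0.007 -0.052]
```

That bias (−1.7, +1.3 mm) accounts for the difference: relative to the pin, the keeper is where it was expected. I'll grasp it and turn, watching the moment.

```bash
cat > turn.py <<'E'
from win import *
TH0=.2105
def go(th):
    p,R=kpose(th,.071-.005*(th-TH0)); q=kin.inverse_kinematics(p,R); ctrl.movej(q)
    ctrl.pause(.1); o=observe()
    R_=o['tcp_rot']; a=np.arctan2(R_[1,0],R_[0,0])-(W[2]+1.086-1.45)
    print(round(th,3),'act',round(a%(2*np.pi),3),round(o['time_s'],2),'dp',((o['ee_pos']-p)*1e3).round(1),'F',o['ft_force'].round(1),'M',o['wrist_torque'].round(3),round(o['finger_gap'],3))
    return o['wrist_torque'][2],o
E
python3 - <<'E'
from turn import *
p,R=kpose(TH0,.071)
ctrl.move_ptp([p[0],p[1],.13],R); print(observe()['wrist_torque'].round(3))
print(ctrl.line_to(p,.06,f_stop=8)); ctrl.grip(0,70); m0,o=go(TH0)
for th in np.arange(.3,.951,.13):
    m,o=go(th)
    if abs(m)>.2: break
E
```

```text
[ 0.019 -0.047  0.022]
False
0.21 act 0.211 13.97 dp [-0.   0.2  0.7] F [-2.8 -0.7  5.6] M [-0.033  0.514 -0.012] 0.179
0.3 act 0.3 14.32 dp [0.  0.2 0.7] F [-2.9 -0.   5.1] M [-0.073  0.551  0.15 ] 0.183
0.43 act 0.43 14.68 dp [0.  0.2 0.7] F [-2.3  0.1  6.3] M [-0.059  0.527  0.132] 0.182
0.56 act 0.56 15.03 dp [0.1 0.2 0.7] F [-2.5 -0.1  4.7] M [-0.057  0.556  0.088] 0.181
0.69 act 0.69 15.38 dp [0.1 0.2 0.7] F [-2.4 -0.7  5.9] M [-0.083  0.584  0.104] 0.181
0.82 act 0.819 15.72 dp [0.1 0.2 0.7] F [-2.4 -0.3  5.7] M [-0.066  0.503  0.078] 0.181
0.95 act 0.949 16.07 dp [0.1 0.2 0.7] F [-2.4 -0.1  4.6] M [-0.054  0.54   0.074] 0.181
```

The finger gap reads 15 mm where the bar is 12 mm, so I'll check that the keeper really is turning with the gripper.

```bash
python3 - <<'E'
from win import *
s=cap('scene'); save(s,'s7.png',(290,150,430,260),3); w=cap('wrist'); save(w,'w7.png',(200,80,500,400),1)
a=cv2.imread('pics/s7.png');b=cv2.imread('pics/w7.png'); cv2.imwrite('pics/all7.png',np.hstack([a,cv2.resize(b,(330,330))]))
E
```

```text
(no output)
```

View pics/all7.png

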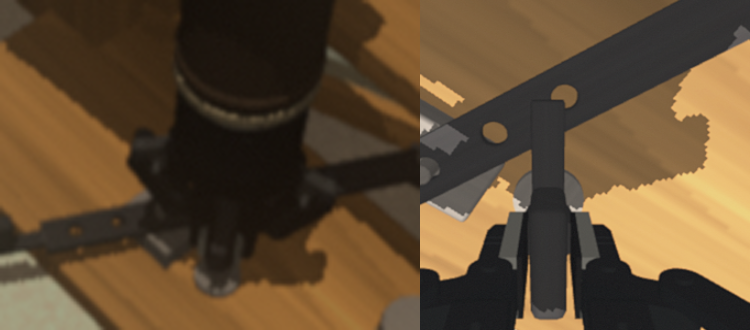

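The keeper has turned with the gripper, and its tongue is now over the stay's edge between the second and third visible holes. I continue in fine steps until the moment shows it is snug.

```bash
python3 - <<'E'
from turn import *
b=.08; th=.95
while th<1.7:
    th+=.03 if th<1.0 or abs(m-b)<.06 else .012
    go(th); ms=[]
    for _ in range(4): ctrl.pause(.03); ms.append(observe()['wrist_torque'][2])
    m=np.mean(ms); print('   mean',m.round(3))
    if abs(m-b)>.27: break
E
```

```text
0.98 act 0.979 16.52 dp [0.1 0.2 0.7] F [-1.6 -0.4  5.7] M [-0.045  0.559  0.078] 0.181
   mean 0.084
1.01 act 1.009 17.01 dp [0.1 0.2 0.6] F [-3.   0.1  5.5] M [-0.037  0.499  0.041] 0.18
   mean 0.088
1.04 act 1.039 17.49 dp [0.1 0.3 0.7] F [-2.4 -0.4  5.4] M [-0.055  0.563  0.059] 0.176
   mean 0.089
1.07 act 1.069 17.98 dp [0.1 0.3 0.7] F [-3.  -0.2  6.4] M [0.013 0.478 0.125] 0.176
   mean 0.073
1.1 act 1.099 18.46 dp [0.1 0.2 0.7] F [-2.8 -0.5  5.7] M [-0.061  0.506  0.141] 0.179
   mean 0.051
1.13 act 1.129 18.94 dp [0.1 0.3 0.7] F [-2.2  0.2  5.4] M [-0.068  0.502  0.1  ] 0.178
   mean 0.082
1.16 act 1.159 19.43 dp [0.1 0.2 0.7] F [-2.7 -0.8  5.2] M [-0.05   0.459  0.067] 0.183
   mean 0.084
1.19 act 1.189 19.91 dp [0.1 0.3 0.7] F [-2.3 -0.2  5.4] M [-0.045  0.44   0.088] 0.177
   mean 0.094
1.22 act 1.219 20.39 dp [0.1 0.3 0.7] F [-1.6  1.   5.9] M [-0.042  0.449  0.038] 0.183
   mean 0.08
1.25 act 1.249 20.88 dp [0.2 0.2 0.7] F [-2.1  0.7  5.2] M [-0.047  0.468  0.039] 0.186
   mean 0.079
1.28 act 1.279 21.36 dp [0.2 0.2 0.7] F [-2.1 -1.1  5. ] M [-0.075  0.39   0.063] 0.18
[... 964 characters left out ...]
dp [0.7 0.2 1. ] F [-1.6 -0.4  6.7] M [-0.001  0.347 -0.098] 0.182
   mean -0.129
1.448 act 1.446 26.68 dp [0.7 0.2 1.1] F [-1.7 -0.2  7. ] M [-0.082  0.269 -0.155] 0.178
   mean -0.14
1.46 act 1.458 27.16 dp [0.7 0.3 1.1] F [-1.5 -1.2  7.1] M [-0.027  0.315 -0.12 ] 0.182
   mean -0.151
1.472 act 1.47 27.64 dp [0.8 0.2 1.1] F [-1.1 -0.4  6.5] M [-0.103  0.349 -0.127] 0.18
   mean -0.172
1.484 act 1.482 28.12 dp [0.8 0.2 1.1] F [-1.1 -0.3  7.9] M [-0.043  0.319 -0.205] 0.18
   mean -0.169
1.496 act 1.494 28.61 dp [0.9 0.3 1.2] F [-0.5 -0.2  8. ] M [-0.072  0.253 -0.133] 0.182
   mean -0.188
1.508 act 1.506 29.09 dp [0.9 0.2 1.2] F [-1.  -0.   7.6] M [-0.053  0.314 -0.15 ] 0.176
   mean -0.224
```

The tongue met the stay at about 1.32 rad, and the moment has since changed by 0.30 N m from free running, which is just snug. I'll add a little margin, still far from forcing, then release and check.

```bash
python3 - <<'E'
from turn import *
th=1.508
while th<1.62:
    th+=.015
    go(th); ms=[]
    for _ in range(6): ctrl.pause(.03); ms.append(observe()['wrist_torque'][2])
    m=np.mean(ms); print('   mean',m.round(3))
    if m<-.28: break
ctrl.grip(.45); o=observe(); print('after open',o['wrist_torque'].round(3),o['ft_force'].round(1))
p,R=kpose(th,.15); ctrl.line_to(p,.15); 
p,R=kpose(1.45,.20); ctrl.line_to(p,.15)
w=cap('wrist'); save(w,'wrist8.png')
Q=cloud(w);k=pose(W,KEEP);m=(np.hypot(Q[...,0]-k[0],Q[...,1]-k[1])<.045)&(Q[...,2]>.085)&(Q[...,2]<.112)
q=Q[m]; print(cv2.minAreaRect((q[:,:2]*1000).astype(np.float32)),q[:,2].mean(),observe()['time_s'])
e=q[:,:2]-q[:,:2].mean(0); d=np.linalg.svd(e,full_matrices=False)[2][0]; print('th',(np.arctan2(d[1],d[0])-(W[2]+1.086-1.45))%np.pi)
E
```

```text
1.523 act 1.521 29.57 dp [0.9 0.3 1.2] F [-1.4 -0.1  7.3] M [-0.063  0.286 -0.223] 0.179
   mean -0.217
1.538 act 1.536 30.12 dp [1.  0.3 1.2] F [-0.6 -0.5  7.8] M [-0.073  0.221 -0.266] 0.18
   mean -0.234
1.553 act 1.551 30.68 dp [1.  0.3 1.3] F [-0.9 -1.3  7.3] M [-0.06   0.205 -0.303] 0.181
   mean -0.241
1.568 act 1.565 31.23 dp [1.1 0.3 1.3] F [-0.4  0.1  6.7] M [-0.034  0.277 -0.284] 0.18
   mean -0.264
1.583 act 1.58 31.77 dp [1.1 0.3 1.3] F [-0.5  0.   7.4] M [-0.027  0.235 -0.287] 0.18
   mean -0.277
1.598 act 1.595 32.33 dp [1.1 0.3 1.3] F [-0.7 -0.1  7.7] M [-0.057  0.173 -0.301] 0.176
   mean -0.282
after open [-0.011  0.017 -0.007] [ 0.1 -0.4 -0.1]
((598.9109497070312, 248.79312133789062), (11.962495803833008, 42.08644104003906), 70.78101348876953) 0.09237614587222366 34.1333
th 1.542904868401155
```

View pics/wrist8.png

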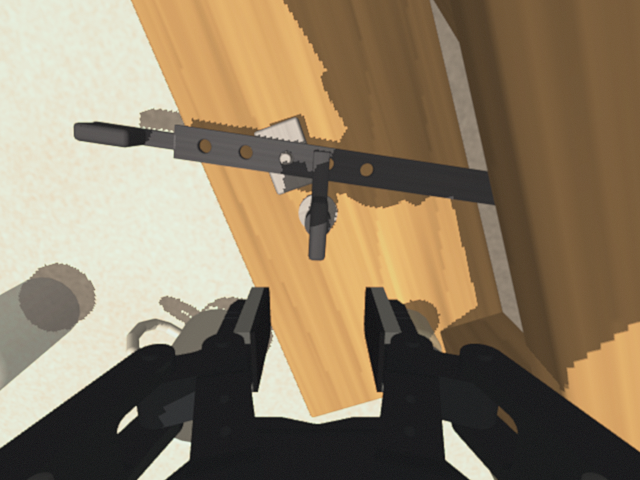

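The keeper has held at 1.54 rad after release and is square across the stay, with the pin through the middle hole. The moment reads zero with the gripper empty, so the true torque was only 0.28–0.40 N m, depending on a grip bias. I'll re-grip it aligned and bring the reading to about −0.40, which is clearly snug and well short of forced.

```bash
python3 - <<'E'
from turn import *
th=1.543
def mean():
    ms=[]
    for _ in range(6): ctrl.pause(.03); ms.append(observe()['wrist_torque'][2])
    m=np.mean(ms); print('   mean',m.round(3)); return m
p,R=kpose(th,.071-.005*(th-TH0))
ctrl.move_ptp([p[0],p[1],.12],R); m=mean(); print(ctrl.line_to(p,.06,f_stop=8)); ctrl.grip(0,70); go(th); mean()
while th<1.85:
    th+=.025; go(th); m=mean()
    if m<-.38: break
ctrl.grip(.45)
ctrl.line_to(kpose(th,.15)[0],.15); p,R=kpose(1.45,.20); ctrl.line_to(p,.15)
w=cap('wrist'); save(w,'wrist9.png')
Q=cloud(w);k=pose(W,KEEP);m=(np.hypot(Q[...,0]-k[0],Q[...,1]-k[1])<.045)&(Q[...,2]>.085)&(Q[...,2]<.112)
q=Q[m][:,:2]; e=q-q.mean(0); d=np.linalg.svd(e,full_matrices=False)[2][0]; print('th',(np.arctan2(d[1],d[0])-(W[2]+1.086-1.45))%np.pi,Q[m][:,2].mean(),observe()['time_s'])
E
```

```text
mean 0.007
False
1.543 act 1.543 36.52 dp [0.4 0.2 0.8] F [-1.2 -0.8  5.8] M [-0.176  0.284  0.014] 0.182
   mean 0.016
1.568 act 1.568 37.08 dp [0.4 0.3 0.8] F [-0.7  0.1  6. ] M [-0.065  0.294 -0.065] 0.181
   mean -0.108
1.593 act 1.592 37.62 dp [0.5 0.4 1. ] F [-1.1 -0.3  6.3] M [-0.026  0.349 -0.176] 0.184
   mean -0.212
1.618 act 1.617 38.17 dp [0.6 0.5 1. ] F [-1.1  0.2  6.4] M [-0.065  0.277 -0.32 ] 0.182
   mean -0.261
1.643 act 1.642 38.73 dp [0.6 0.4 1. ] F [-1.1 -0.4  7.7] M [-0.087  0.248 -0.304] 0.184
   mean -0.292
1.668 act 1.667 39.27 dp [0.7 0.4 1.1] F [-1.   0.4  6.8] M [ 0.     0.229 -0.322] 0.18
   mean -0.319
1.693 act 1.692 39.83 dp [0.8 0.4 1.1] F [-0.6  0.8  7. ] M [-0.068  0.218 -0.306] 0.181
   mean -0.327
1.718 act 1.717 40.38 dp [0.9 0.4 1.2] F [-0.7 -0.8  7.4] M [-0.052  0.106 -0.398] 0.185
   mean -0.327
1.743 act 1.742 40.92 dp [0.9 0.4 1.2] F [-0.7  0.4  7.3] M [-0.047  0.143 -0.369] 0.183
   mean -0.342
1.768 act 1.767 41.48 dp [1.  0.4 1.3] F [0.2 0.5 7.3] M [-0.019  0.111 -0.379] 0.184
   mean -0.372
1.793 act 1.792 42.02 dp [1.1 0.4 1.3] F [-0.4 -0.1  7.5] M [ 0.016  0.126 -0.395] 0.181
   mean -0.385
th 1.7277321033396156 0.09173347039006463 43.8417
```

View pics/wrist9.png

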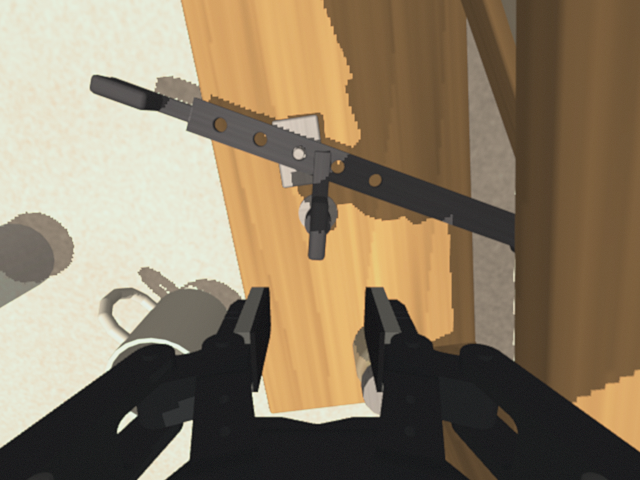

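The pin shows in the third hole at (300,153), the tongue lies across the stay at (320,165), and the mug and jar are in place. Handing the job in.

```bash
python3 - <<'E'
from h import *
p=observe()['ee_pos']; ctrl.line_to(p+[0,0,.08],.15); print(ctrl.close_job())
E
```

```text
the job is handed in; nothing more can be done
None
```

The window is drawn in, the stay's middle hole is fully down on the pin, and the keeper is clamped on the stay with about 0.35 N m above free running; the job is handed in at about 44 s, but the verdict was not shown.

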